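# Tip the picket fence flat into its taped place

## Robot

A 7-joint arm with a two-finger parallel gripper is mounted at the origin on the work surface. World frame = base frame: x ahead of the robot, y to its left, z up, the work surface at z = 0. Lengths are in m, angles in rad, forces in N, time in s.
With the tool pointing down it reaches from about 0.425 to 1.025 m from the base axis. Payload 9.4 kg.
Tool frame: the origin (TCP) lies on the front face of the gripper's body, between the roots of the fingers; the fingertips stand 73 mm ahead of it and the grasp point (between the pads) lies 54 mm ahead of it; z points along the fingers, y is the line along which they close (so a half turn about z gives the same grasp; the last joint's range is limited). The gripper opens to 85 mm and grips with 20 to 120 N. Pads are 22 mm wide; open, the fingers measure 114 mm over their backs; the gripper's body (76 mm by 85 mm) begins 54 mm behind the grasp point. The pads swing forward as they close: fully open they stand 13 mm farther back than shut.
Start: joints at [-1.227, 0.599, -0.003, 1.599, 0.002, 0.943, -0.08], TCP at [0.296, 0.662, 0.304] pointing down, gripper open.
Joint ranges: [-2.57, 2.57], [-0.35, 1.97], [-1.29, 1.29], [0.11, 2.56], [-1.05, 4.19], [0.11, 1.86], [-2.63, 2.63]. Speed limits (rad/s): [2.22, 2.22, 3.01, 3.01, 3.14, 3.14, 3.14].

## Interface

Orientations are given as a rotation vector (axis times angle).
In Python, from rig import arm gives the robot as it stands.
- The arm moves only by the tool play_rows, never from a script. Its argument "deltas" is a list of rows, each an object with "hand": the closure, from -1 (fully open) to 1 (shut), so that 0 is half open; "dp": the shift along the tool's x, y, z in mm, a list of three; "rotation": the turn, a rotation vector about the tool's x, y, z in rad, a list of three. In form: [{"hand": hand, "dp": [dx, dy, dz], "rotation": [wx, wy, wz]}, ...]. A call has 1 to 12 rows; each row is the pose to reach, as a shift and turn from the pose commanded when the call began, along the tool's axes at that moment; what a row does not reach only later rows make up. A row lasts 1/10 s, in which the tool goes at most 50 mm and 8.59 degrees, less where a joint would pass 70% of its speed; a pose out of reach is approached as far as the arm can. A call with a gripper value outside its range is refused whole. The fingers move at their own pace and stop on an object; "newtons" is the grip in N (left out, the last holds). Time passes only in rows, so rows that repeat a pose let the fingers close. It gives the time, the measured TCP pose, the force, the opening and the grip force at its end, in the units of the state.
- arm.observe(): the state, without advancing time (a new reading comes with each control period).
- arm.camera(name): name is "scene" or "top" or "wrist"; returns a dict with "pixels" (480x640x3 uint8, red, green, blue), "mtx" (3x3 intrinsics, pixels), "camera_from_world" (4x4, takes a point from world to camera coordinates); the wrist camera has in their place "T_tool_cam" (4x4, takes a point from camera to tool coordinates, whose origin is the TCP and whose axes are the flange's). Camera axes: x right, y up, looking along -z (the intrinsics and any distortion apply to the point x, -y, -z); pixel columns grow to the right and rows downward; lengths in m; the calibration is good to about 2 mm. A picture is of the moment at which its call begins: read the wrist's pose just before it. There is no depth.
- arm.job_done(): hands the job in; it is judged then, once.
The state is a dict: "time_s": time; "joints": joint angles; "joint_vel": joint speeds; "joint_efforts": joint torques, N m; "eef_pos": TCP position; "eef_rot": TCP orientation; "wrist_force": force on the tool from outside, world axes, zero at the start; "wrist_torque": the same for the moment, N m; "gripper_width": finger opening in m; "gripper_force": force on a finger pad.
Only numpy, scipy, OpenCV 4.12 (cv2) and the standard library are available. Lean on these libraries where they do the work, as an engineer would, in place of code of your own. Each camera call takes 0.05 s, during which the arm holds its last target. There are 200 camera calls.

## Task

The toy picket fence section is to be laid down for repainting inside the rectangle of masking tape on the table, without ever picking it up. With the fingertips, push one end of the standing fence to slide it lengthways, still upright, until it stands alongside the middle of the rectangle, then push it high on the side away from the rectangle so that it topples over and lands flat with all of it inside the tape; if it comes to lie outside, the job has failed. Leave the letterbox, wheelbarrow, bin and gnome undisturbed.

Things in the scene. Friction and masses are not known exactly. Their poses are not given: they have to be found in the camera images.
- fence: Loose wooden picket fence section, about 0.14 kg, standing: 140 long (its y), 28 thick (its x), 95 high (its z). Origin: centre of its underside. Full-length sill (heights 0-12) and top rail (60-74), both 28 thick; end posts 24 thick, full height, flush with the rail ends; pickets 10 thick. Both faces alike. Falls by itself once tipped about 20 degrees; pushed low on a face it slides.
- outline: Rectangle of pale masking tape, flat on the table: outer edges 128 (its x) by 180 (its y), tape 8 wide. Origin: its centre. Lies on one side (+x or -x) of the fence, its y axis parallel to the fence's length within about 6 degrees, displaced 30 to 100 lengthways; its near edge is about 2 from the fence's centre line, so a fence standing beside its middle falls inside it.
- pond: Flat round-ended toy pond, 110 by 160, below 1 thick, on the other side of the fence's line. Origin: its centre. The hand may pass over or touch it; the fence must not fall there.
- foot_l (a point): Lower corner of the fence section (mid-thickness), at its +y end, height 0. Pushed on an end post lower than 50 up, the fence slides lengthways and stays upright
- foot_r (a point): Lower corner of the fence section (mid-thickness), at its -y end, height 0
- top_l (a point): Upper corner of the fence section (mid-thickness), at its +y end, height 95. Pushed on the top rail, the fence tips about its far bottom edge and lands with that edge about where it stood, its top 95 farther out
- top_r (a point): Upper corner of the fence section (mid-thickness), at its -y end, height 95
- letterbox: Bystander: loose red plastic toy letterbox with a round top and slot flap, 50 by 56, 122 high, standing on the table; origin at the centre of its underside. It stays where it is.
- bin: Bystander: loose round stainless steel toy bin with a clipped lid, 64 across, 89 high, standing on the table; origin at the centre of its underside. It stays where it is.
- gnome: Bystander: loose ceramic gnome with a pointed hat, 52 across, 105 high, standing on the table; origin at the centre of its underside. It stays where it is.
- barrow: Bystander: loose green plastic toy wheelbarrow, 127 long (its x axis) by 50 wide, 48 high, origin on the table below the middle of its tray. It stays where it is.
Mind the look-alikes: they are no part of the job. Of the things like the fence, leave any that is black or green; of the rest the smaller one is meant.

How it is judged:
By the outcome, as a careful person would: the job done as asked, in the order asked, and still so for the second after the job is handed in, with the robot touching nothing.
It also fails if it takes over 42 s, if anything falls off the work surface, if the arm or the gripper's body presses on something with over 40 N, if the wrist force passes 120 N, or if a joint passes its speed limit or range.

## Working session

There is one attempt and no reset: what is moved stays moved. The work goes in short steps, Python scripts to look and compute and a tool call to move; the robot and the scene stay as the last step left them, time stands still between calls to the robot, and variables do not carry over. Pictures are saved under pics/ and viewed, at most 10 in all, crops included, and the job is handed in when it is done.

Besides the shell and the picture viewer there is one more tool, called after ">>>" by a JSON object that holds its "fn" and its "kwargs". play_rows: Moves the arm, as the interface text tells. Its arguments: {"type":"object","properties":{"deltas":{"type":"array"},"newtons":{"type":"number"}},"required":["deltas"]}

```bash
mkdir -p pics; ls; python3 - <<'E'
from rig import arm
import cv2,numpy as np
for n in("scene","top"):
    c=arm.camera(n); cv2.imwrite(f"pics/{n}0.png",c["pixels"][:,:,::-1]); np.savez(f"pics/{n}0.npz",**c)
    T=np.linalg.inv(c["camera_from_world"]);print(n,T[:3,3].round(3),c.keys())
s=arm.observe();print(s["time_s"],s["eef_pos"],s["eef_rot"])
E
```

```text
pics
scene [1.006 0.085 0.84 ] dict_keys(['pixels', 'mtx', 'camera_from_world'])
top [0.39  0.035 1.339] dict_keys(['pixels', 'mtx', 'camera_from_world'])
0.1 [0.29603285 0.66146381 0.30310514] [-6.56007349e-01 -3.07218995e+00  2.19508987e-03]
```

```bash
ls pics
```

```text
scene0.npz
scene0.png
top0.npz
top0.png
```

View pics/scene0.png

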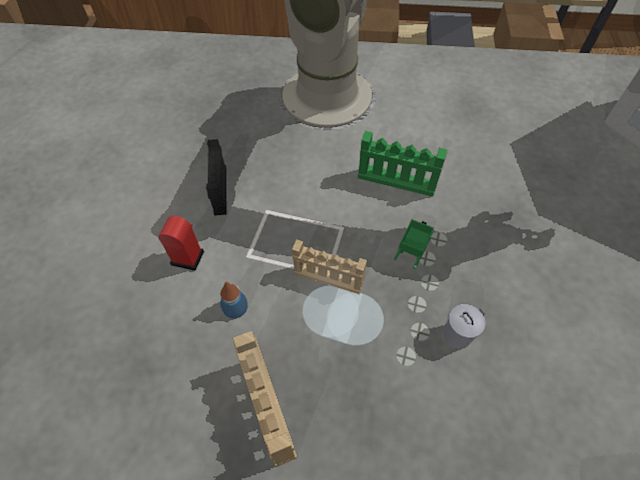

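View pics/top0.png

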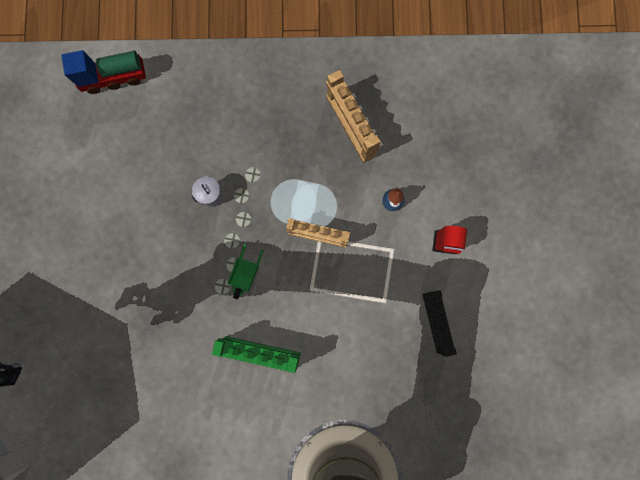

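The scene view shows the small wooden fence at (330,267), the tape rectangle at (295,240), the pond at (343,316), and the big wooden, black and green look-alikes. In the top view the small fence is at (318,232), the tape at (352,272), the barrow at (243,272), the gnome at (394,200) and the letterbox at (450,239). The tape lies toward the robot, so the fence must slide image-right (-y).

```bash
cat > h.py <<'E'
import numpy as np,cv2
def ray(c,uv,z):
    T=np.linalg.inv(c["camera_from_world"]);K=c["mtx"]
    d=np.linalg.inv(K)@np.array([uv[0],uv[1],1.]);d=T[:3,:3]@(d*[1,-1,-1]);o=T[:3,3]
    return (o+d*(z-o[2])/d[2]).round(4)
def proj(c,P):
    P=np.atleast_2d(P);q=(c["camera_from_world"]@np.c_[P,np.ones(len(P))].T)[:3].T*[1,-1,-1];q=q@c["mtx"].T
    return q[:,:2]/q[:,2:]
E
python3 - <<'E'
import numpy as np,cv2
from h import *
ims=[]
for n,roi in(("top",(280,205,400,305)),("scene",(240,200,380,300))):
    c=dict(np.load(f"pics/{n}0.npz"));im=c["pixels"];x0,y0,x1,y1=roi
    hsv=cv2.cvtColor(im,cv2.COLOR_RGB2HSV)
    m=cv2.inRange(hsv,(8,70,60),(25,255,255));r=np.zeros_like(m);r[y0:y1,x0:x1]=m[y0:y1,x0:x1]
    k,l,st,ce=cv2.connectedComponentsWithStats(r);i=1+np.argmax(st[1:,4]);fm=(l==i).astype(np.uint8)
    h=cv2.findContours(fm,0,2)[0][0];print(n,st[i],cv2.approxPolyDP(cv2.convexHull(h),1.5,True)[:,0].tolist())
    big=cv2.resize(im[y0:y1,x0:x1],None,fx=5,fy=5,interpolation=cv2.INTER_CUBIC)[:,:,::-1]
    big=np.pad(big,((0,0),(0,700-big.shape[1]),(0,0)));ims.append(big)
o=np.vstack(ims);o=cv2.resize(o,None,fx=.6,fy=.6) if 0 else o
cv2.imwrite("pics/c1.png",ims[0]);cv2.imwrite("pics/c2.png",ims[1])
E
```

```text
top [286 219  64  29 992] [[288, 219], [347, 231], [349, 236], [346, 246], [289, 234], [286, 229]]
scene [ 292  240   75   54 1671] [[295, 241], [299, 240], [364, 259], [366, 261], [359, 292], [295, 274], [292, 250]]
```

View pics/c1.png

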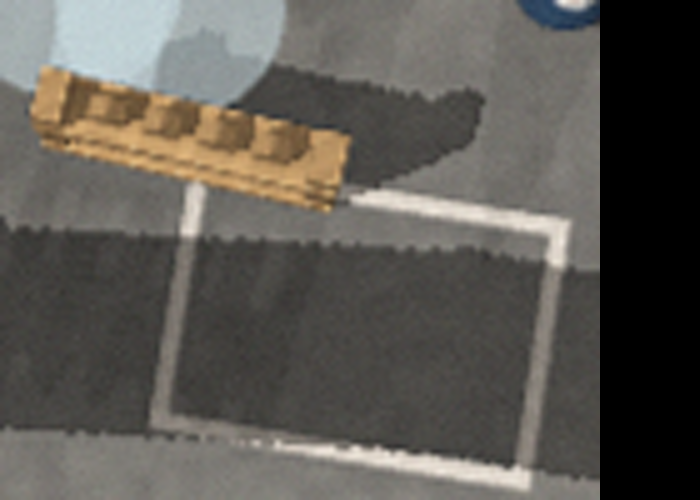

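View pics/c2.png

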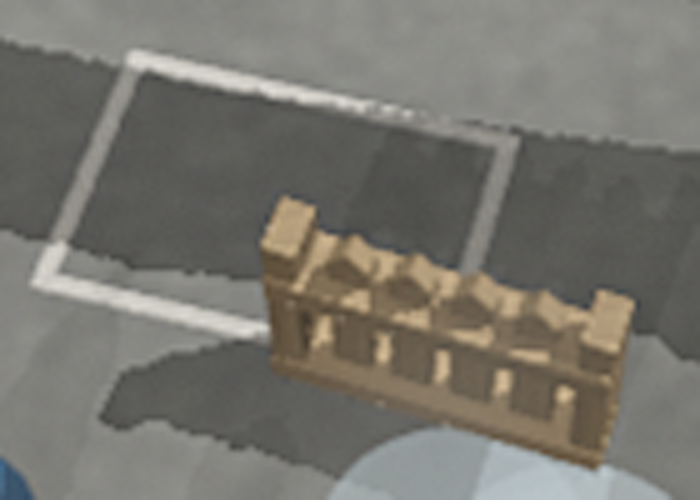

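The crops show the tape's outer corners: top crop (570,218), (530,490), (150,430); scene crop (30,287), (130,50), (520,137). The fence sill's front foot runs (272,372)–(600,467) in the scene crop, and the post tops are clear in both.

```bash
python3 - <<'E'
import numpy as np
from h import *
t=dict(np.load("pics/top0.npz"));s=dict(np.load("pics/scene0.npz"))
f=lambda U,r:((U[0]+.5)/5-.5+r[0],(U[1]+.5)/5-.5+r[1])
T=lambda U,z:ray(t,f(U,(280,205)),z)[:2];S=lambda U,z:ray(s,f(U,(240,200)),z)[:2]
print("tape top",T((571,218),0),T((531,490),0),T((150,430),0))
print("tape scn",S((30,287),0),S((130,50),0),S((520,137),0))
print("foot scn",S((272,372),0),S((600,467),0))
print("foot top",T((40,145),0),T((330,210),0))
print("post scn",[S(p,.095) for p in((285,197),(318,207),(262,240),(602,290),(635,300),(622,352))])
print("post top",[T(p,.095) for p in((40,65),(72,72),(62,127),(30,118),(350,133))])
for n,p,z in(("gnome",(394,198),.07),("lbox",(451,238),.11),("bin",(206,189),.089),("barrow",(246,269),.04),("barrow hi",(258,246),.04),("barrow lo",(236,296),.02)):print(n,ray(t,p,z)[:2])
for n,p,z in(("gnome",(234,315),.0),("lbox",(186,265),.0),("bin",(466,315),.089),("barrow",(395,258),.0),):print(n,ray(s,p,z)[:2])
from scipy.spatial.transform import Rotation as R
print(R.from_rotvec([-6.56007349e-01,-3.07218995e+00,2.195e-03]).as_matrix().round(3))
E
```

```text
tape top [ 0.5175 -0.1251] [ 0.3903 -0.1031] [0.4203 0.0744]
tape scn [ 0.5172 -0.1254] [ 0.3905 -0.1033] [0.4218 0.0743]
foot scn [ 0.5482 -0.0189] [0.5791 0.1174]
foot top [0.5553 0.1253] [ 0.5227 -0.0115]
post scn [array([ 0.5239, -0.0118]), array([0.5272, 0.0012]), array([ 0.5439, -0.0181]), array([0.554 , 0.1107]), array([0.5572, 0.1231]), array([0.5798, 0.1193])]
post top [array([0.5792, 0.1188]), array([0.5759, 0.1047]), array([0.5515, 0.1092]), array([0.5557, 0.1233]), array([ 0.5472, -0.0176])]
gnome [ 0.6247 -0.1203]
lbox [ 0.5277 -0.2365]
bin [0.6471 0.3015]
barrow [0.4701 0.218 ]
barrow hi [0.5226 0.1907]
barrow lo [0.4094 0.2436]
gnome [ 0.6497 -0.1239]
lbox [ 0.5479 -0.2456]
bin [0.6496 0.3001]
barrow [0.4906 0.187 ]
[[-0.913  0.408 -0.   ]
 [ 0.408  0.913 -0.001]
 [-0.    -0.001 -1.   ]]
```

```bash
cat >> h.py <<'E'
from scipy.spatial.transform import Rotation as R
def delta(s,xdir,tip,tilt=0,tl=.073):
    """mm/rad deltas in tool frame to put the fingertip at tip, tool x along xdir (world angle, deg), tilted about tool y"""
    a=np.deg2rad(xdir);x=np.array([np.cos(a),np.sin(a),0]);z=np.array([0,0,-1.])
    G=R.from_matrix(np.c_[x,np.cross(z,x),z])*R.from_rotvec([0,tilt,0])
    p=np.array(tip)-G.as_matrix()[:,2]*tl;C=R.from_rotvec(s["eef_rot"])
    return ((C.inv().apply(p-s["eef_pos"]))*1e3).round(1),(C.inv()*G).as_rotvec().round(3),p.round(4)
E
python3 - <<'E'
from rig import arm
from h import *
s=arm.observe();f=np.array([.228,.974])
for z in(.2,.036):print(delta(s,76.8,[*(np.array([.5672,.1213])+.036*f),z],-.15))
E
```

```text
(array([-459.2, -336.2,   31.5]), array([ 0.102, -0.124,  1.378]), array([0.5779, 0.167 , 0.2722]))
(array([-459.2, -336. ,  195.5]), array([ 0.102, -0.124,  1.378]), array([0.5779, 0.167 , 0.1082]))
```

>>> {"fn": "play_rows", "kwargs": {"deltas": [{"hand": 1,"dp": [-38,-28,3],"rotation": [0.009,-0.01,0.115]},{"hand": 1,"dp": [-77,-56,5],"rotation": [0.017,-0.021,0.23]},{"hand": 1,"dp": [-115,-84,8],"rotation": [0.026,-0.031,0.345]},{"hand": 1,"dp": [-153,-112,10],"rotation": [0.034,-0.041,0.459]},{"hand": 1,"dp": [-191,-140,13],"rotation": [0.043,-0.052,0.574]},{"hand": 1,"dp": [-230,-168,16],"rotation": [0.051,-0.062,0.689]},{"hand": 1,"dp": [-268,-196,18],"rotation": [0.06,-0.072,0.804]},{"hand": 1,"dp": [-306,-224,21],"rotation": [0.068,-0.083,0.919]},{"hand": 1,"dp": [-344,-252,24],"rotation": [0.077,-0.093,1.034]},{"hand": 1,"dp": [-383,-280,26],"rotation": [0.085,-0.103,1.148]},{"hand": 1,"dp": [-421,-308,29],"rotation": [0.094,-0.114,1.263]},{"hand": 1,"dp": [-459,-336,31],"rotation": [0.102,-0.124,1.378]}]}}

```text
time_s: 1.3
eef_pos: [0.5784, 0.166, 0.2726]
eef_rot: [2.39, 1.885, -0.178]
wrist_force: [1.0, 0.8, -0.4]
gripper_width: 0.0002
gripper_force: 0.0
```

```bash
python3 - <<'E'
from rig import arm
from h import *
s=arm.observe();f=np.array([.228,.974])
for z in(.2,.036):print(delta(s,76.8,[*(np.array([.5672,.1213])+.036*f),z],-.15))
print(s["joints"])
E
```

```text
(array([ 0.9, -0.7,  0.3]), array([-0.   , -0.001, -0.005]), array([0.5779, 0.167 , 0.2722]))
(array([ 25.2,  -0.8, 162.5]), array([-0.   , -0.001, -0.005]), array([0.5779, 0.167 , 0.1082]))
[-0.72503066  0.54842291  0.4545119   1.89940402 -0.14264194  0.82485719
 -0.45450248]
```

>>> {"fn": "play_rows", "kwargs": {"deltas": [{"hand": 1,"dp": [5,0,30],"rotation": [0,0,0]},{"hand": 1,"dp": [11,0,70],"rotation": [0,0,0]},{"hand": 1,"dp": [17,0,110],"rotation": [0,0,0]},{"hand": 1,"dp": [22,0,140],"rotation": [0,0,0]},{"hand": 1,"dp": [24,0,155],"rotation": [0,0,0]},{"hand": 1,"dp": [25,0,162],"rotation": [0,0,0]},{"hand": 1,"dp": [25,0,162],"rotation": [0,0,0]}]}}

```text
time_s: 2.0
eef_pos: [0.5782, 0.1682, 0.1088]
eef_rot: [2.386, 1.89, -0.178]
wrist_force: [0.0, -0.5, 0.3]
gripper_width: 0.0002
gripper_force: 0.0
```

```bash
python3 - <<'E'
from rig import arm
from h import *
s=arm.observe()
c=arm.camera("top");d=arm.camera("scene")
a=c["pixels"][190:310,270:400];b=d["pixels"][180:320,230:430]
a=cv2.resize(a,None,fx=4,fy=4)[:,:,::-1];b=cv2.resize(b,None,fx=3,fy=3)[:,:,::-1]
o=np.zeros((480,800,3),np.uint8);a=cv2.resize(c["pixels"][190:310,270:370],None,fx=3,fy=3)[:,:,::-1]
b=cv2.resize(d["pixels"][180:320,240:406],None,fx=3,fy=3)[:,:,::-1];o[:360,:300]=a;o[:420,300:798]=b
cv2.imwrite("pics/p1.png",o)
C=R.from_rotvec(s["eef_rot"]).as_matrix();tip=s["eef_pos"]+.073*C[:,2];print(tip)
# deltas for tip travel along -f at const height
f=np.array([.228,.974,0]);f/=np.linalg.norm(f)
print("per 100mm:",C.T@(-f*100), "gap of tip centre from fence end",(tip-np.array([.5672,.1213,tip[2]]))@f)
E
```

```text
[0.57570154 0.15769015 0.03664898]
per 100mm: [-9.88975629e+01  8.69706486e-02  1.48075824e+01] gap of tip centre from fence end 0.03737002615861493
```

View pics/p1.png

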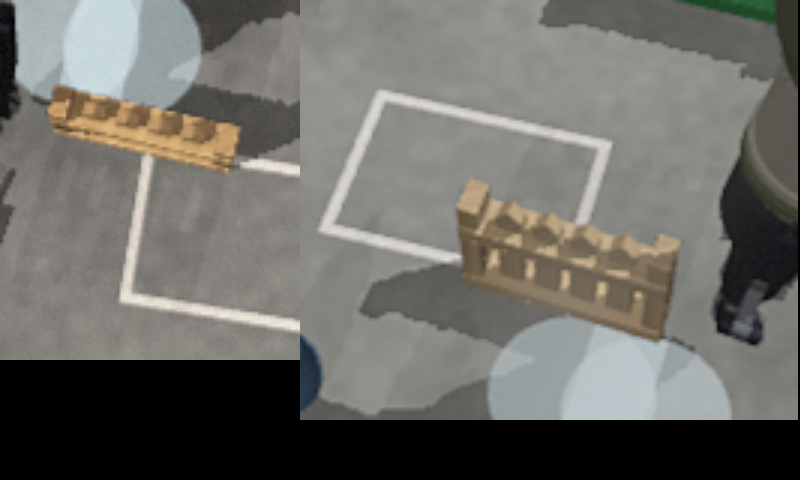

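The picture shows the tip beside the fence's +y end at composite (740,330), roughly in line with it, with a gap of about 26 mm and the fence undisturbed.

>>> {"fn": "play_rows", "kwargs": {"deltas": [{"hand": 1,"dp": [-9.9,0,1.5],"rotation": [0,0,0]},{"hand": 1,"dp": [-17.8,0,2.7],"rotation": [0,0,0]},{"hand": 1,"dp": [-22.7,0,3.4],"rotation": [0,0,0]},{"hand": 1,"dp": [-27.7,0,4.2],"rotation": [0,0,0]},{"hand": 1,"dp": [-33.6,0,5],"rotation": [0,0,0]},{"hand": 1,"dp": [-39.6,0,5.9],"rotation": [0,0,0]},{"hand": 1,"dp": [-45.5,0,6.8],"rotation": [0,0,0]},{"hand": 1,"dp": [-51.4,0,7.7],"rotation": [0,0,0]},{"hand": 1,"dp": [-57.4,0,8.6],"rotation": [0,0,0]},{"hand": 1,"dp": [-63.3,0,9.5],"rotation": [0,0,0]},{"hand": 1,"dp": [-68.3,0,10.2],"rotation": [0,0,0]},{"hand": 1,"dp": [-71.2,0,10.7],"rotation": [0,0,0]}]}}

```text
time_s: 3.3
eef_pos: [0.5614, 0.0975, 0.1089]
eef_rot: [2.386, 1.89, -0.177]
wrist_force: [0.7, 2.4, 1.6]
gripper_width: -0.0
gripper_force: 1.0
```

```bash
cat >> h.py <<'E'
def fence(arm,out=None):
    """+x-face foot line of the fence in the scene view, and convex hull corners in both views"""
    r={}
    for n,(x0,y0,x1,y1) in(("scene",(200,190,385,320)),("top",(275,205,420,310))):
        c=arm.camera(n);im=c["pixels"];m=cv2.inRange(cv2.cvtColor(im,cv2.COLOR_RGB2HSV),(8,70,60),(25,255,255))
        q=np.zeros_like(m);q[y0:y1,x0:x1]=m[y0:y1,x0:x1]
        k,l,st,ce=cv2.connectedComponentsWithStats(q);i=1+np.argmax(st[1:,4])
        h=cv2.findContours((l==i).astype(np.uint8),0,2)[0][0]
        r[n]=(c,cv2.approxPolyDP(cv2.convexHull(h),1.5,True)[:,0].tolist())
        if out:cv2.imwrite(f"pics/{out}_{n}.png",cv2.resize(im[y0:y1,x0:x1],None,fx=4,fy=4,interpolation=cv2.INTER_CUBIC)[:,:,::-1])
    return r
E
python3 - <<'E'
from rig import arm
from h import *
r=fence(arm,"f1")
for n in r:print(n,r[n][1])
s=arm.observe();C=R.from_rotvec(s["eef_rot"]).as_matrix();print(s["eef_pos"]+.073*C[:,2])
E
```

```text
scene [[270, 242], [275, 235], [342, 255], [339, 262], [319, 279], [310, 279], [274, 269]]
top [[306, 231], [310, 223], [367, 234], [370, 237], [368, 245], [364, 250], [310, 239], [307, 237]]
[0.55893836 0.08697826 0.03666891]
```

View pics/f1_scene.png

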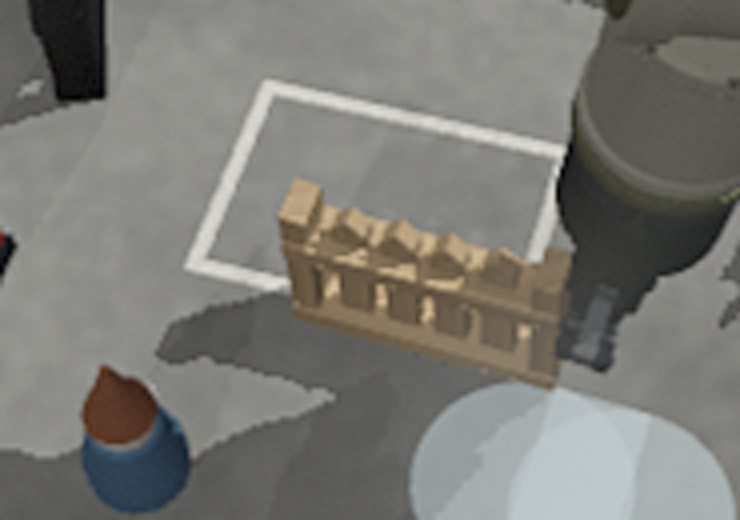

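The fence slid upright: its front foot now runs (294,315)–(556,385) in the crop, and the finger is on its right end at (585,335). The gnome is at (135,440), untouched.

```bash
python3 - <<'E'
from h import *
s=dict(np.load("pics/scene0.npz"));t=dict(np.load("pics/top0.npz"))
g=lambda U,z:ray(s,((U[0]+.5)/4-.5+200,(U[1]+.5)/4-.5+190),z)[:2]
a,b=g((294,315),0),g((556,385),0);d=b-a;print(a,b,np.linalg.norm(d),np.degrees(np.arctan2(d[0],d[1])))
u=d/np.linalg.norm(d);c=(a+b)/2-.014*np.array([u[1],-u[0]]);print("centre",c)
A,Cc=np.array([.5174,-.1253]),np.array([.4212,.0744]);o=(A+Cc)/2;ex=np.array([.985,-.170]);ey=np.array([.170,.985])
print("tape frame",(c-o)@ex,(c-o)@ey)
tip=np.array([.5589,.0870]);print("tip to fence end along u",(tip-c)@u-.07,"lateral",(tip-c)@np.array([u[1],-u[0]]))
E
```

```text
[ 0.5391 -0.0636] [0.567  0.0744] 0.14079208074320088 11.42964767697554
centre [0.53932764 0.0081743 ]
tape frame 0.06326109108080528 0.04502463754838201
tip to fence end along u 0.011141033925316748 lateral 0.003563759607473737
```

>>> {"fn": "play_rows", "kwargs": {"deltas": [{"hand": 1,"dp": [-4,0,0.6],"rotation": [0,0,0]},{"hand": 1,"dp": [-9.9,0,1.5],"rotation": [0,0,0]},{"hand": 1,"dp": [-15.8,0,2.4],"rotation": [0,0,0]},{"hand": 1,"dp": [-21.8,0,3.3],"rotation": [0,0,0]},{"hand": 1,"dp": [-27.7,0,4.2],"rotation": [0,0,0]},{"hand": 1,"dp": [-33.6,0,5],"rotation": [0,0,0]},{"hand": 1,"dp": [-38.6,0,5.8],"rotation": [0,0,0]},{"hand": 1,"dp": [-42.5,0,6.4],"rotation": [0,0,0]},{"hand": 1,"dp": [-45.5,0,6.8],"rotation": [0,0,0]},{"hand": 1,"dp": [-46.5,0,7],"rotation": [0,0,0]}]}}

```text
time_s: 4.4
eef_pos: [0.5508, 0.0521, 0.1089]
eef_rot: [2.386, 1.89, -0.177]
wrist_force: [0.9, 1.5, 0.7]
gripper_width: -0.0
gripper_force: 0.6
```

>>> {"fn": "play_rows", "kwargs": {"deltas": [{"hand": 1,"dp": [10,0,-1.5],"rotation": [0,0,0]},{"hand": 1,"dp": [24,0,-4],"rotation": [0,0,0]},{"hand": 1,"dp": [27,0,-30],"rotation": [0,0,0]},{"hand": 0.5,"dp": [27,0,-75],"rotation": [0,0,0]},{"hand": 0,"dp": [27,0,-115],"rotation": [0,0,0]},{"hand": 0,"dp": [27,0,-130],"rotation": [0,0,0]}]}}

```text
time_s: 5.0
eef_pos: [0.5627, 0.0996, 0.2369]
eef_rot: [2.384, 1.892, -0.169]
wrist_force: [-0.7, -0.2, 1.1]
gripper_width: 0.0421
gripper_force: 0.0
```

```bash
python3 - <<'E'
from rig import arm
from h import *
r=fence(arm,"f2")
for n in r:print(n,r[n][1])
s=arm.observe();print(s["eef_pos"],s["gripper_width"])
E
```

```text
scene [[251, 229], [317, 246], [319, 270], [316, 278], [307, 278], [253, 263], [247, 238]]
top [[328, 229], [331, 227], [391, 239], [390, 246], [383, 254], [327, 242]]
[0.56255497 0.09951311 0.23585201] 0.042546051786834
```

View pics/f2_scene.png

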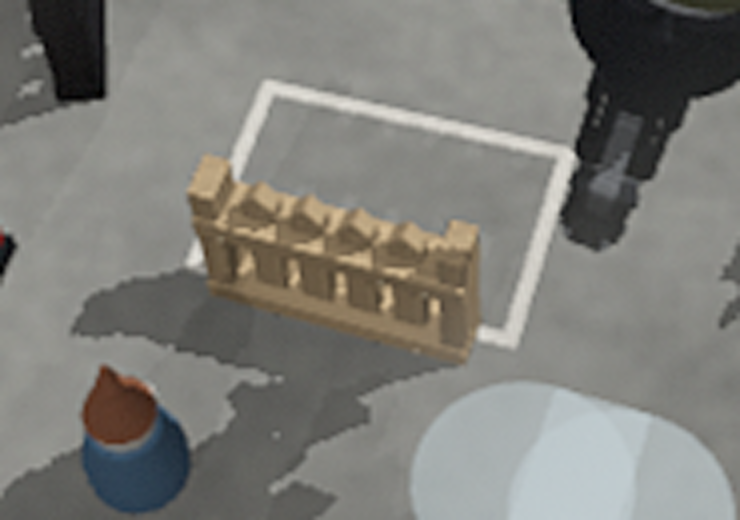

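The fence now stands beside the middle of the rectangle, front foot (210,292)–(470,359) in the crop. The tape's near corner (515,340) shows beyond its right end, and the gnome at (135,440) has not moved.

```bash
python3 - <<'E'
from rig import arm
from h import *
s=dict(np.load("pics/scene0.npz"))
g=lambda U,z:ray(s,((U[0]+.5)/4-.5+200,(U[1]+.5)/4-.5+190),z)[:2]
a,b=g((210,292),0),g((470,359),0);d=b-a;th=np.degrees(np.arctan2(d[0],d[1]));print(a,b,np.linalg.norm(d),th)
u=d/np.linalg.norm(d);e=np.array([u[1],-u[0]]);c=(a+b)/2-.014*e;print("centre",c)
A,Cc=np.array([.5174,-.1253]),np.array([.4212,.0744]);o=(A+Cc)/2;ex=np.array([.985,-.170]);ey=np.array([.170,.985])
print("tape frame",(c-o)@ex,(c-o)@ey)
for q in(c,):
  for sx in(-.014,-.109):
    for sy in(-.07,.07):
      p=q+sx*e+sy*u-o;print("landed",(p@ex).round(4),(p@ey).round(4))
st=arm.observe()
for z in(.16,.07):print(z,delta(st,180-th,[*(c+.045*e),z],0,.070))
print(delta(st,180-th,[*(c+.015*e),.07],0,.070)[2])
E
```

```text
[ 0.5295 -0.1093] [0.5563 0.0297] 0.1415600226052539 10.913043702256017
centre [ 0.52915318 -0.03714953]
tape frame 0.06094430415565504 -0.0013490003969212979
landed 0.0456 -0.071
landed 0.0483 0.0689
landed -0.0494 -0.0692
landed -0.0466 0.0707
0.16 (array([-136.7,   43.3,   26. ]), array([-0.113,  0.116, -1.606]), array([ 0.5733, -0.0457,  0.23  ]))
0.07 (array([-123.6,   43. ,  115.1]), array([-0.113,  0.116, -1.606]), array([ 0.5733, -0.0457,  0.14  ]))
[ 0.5439 -0.04    0.14  ]
```

>>> {"fn": "play_rows", "kwargs": {"deltas": [{"hand": 0,"dp": [-11,4,2],"rotation": [-0.009,0.01,-0.134]},{"hand": 0,"dp": [-23,7,4],"rotation": [-0.019,0.019,-0.268]},{"hand": 0,"dp": [-34,11,6],"rotation": [-0.028,0.029,-0.402]},{"hand": 0,"dp": [-46,14,9],"rotation": [-0.038,0.039,-0.535]},{"hand": 0,"dp": [-57,18,11],"rotation": [-0.047,0.048,-0.669]},{"hand": 0,"dp": [-68,22,13],"rotation": [-0.056,0.058,-0.803]},{"hand": 0,"dp": [-80,25,15],"rotation": [-0.066,0.068,-0.937]},{"hand": 0,"dp": [-91,29,17],"rotation": [-0.075,0.077,-1.071]},{"hand": 0,"dp": [-103,32,20],"rotation": [-0.085,0.087,-1.205]},{"hand": 0,"dp": [-114,36,22],"rotation": [-0.094,0.097,-1.338]},{"hand": 0,"dp": [-125,40,24],"rotation": [-0.104,0.106,-1.472]},{"hand": 0,"dp": [-137,43,26],"rotation": [-0.113,0.116,-1.606]}]}}

```text
time_s: 6.3
eef_pos: [0.5713, -0.0477, 0.2268]
eef_rot: [-0.292, -3.121, 0.002]
wrist_force: [0.7, -0.6, -0.4]
gripper_width: 0.0429
gripper_force: 0.0
```

```bash
python3 - <<'E'
from rig import arm
from h import *
st=arm.observe();th=np.radians(10.9);e=np.array([np.cos(th),-np.sin(th)]);c=np.array([.52915,-.03715])
for k in(.045,.0):print(delta(st,180-10.9,[*(c+k*e),.07],0,.070))
print(st["joints"],st["gripper_width"])
E
```

```text
(array([-2.2,  2.6, 86.8]), array([-0.002, -0.007,  0.004]), array([ 0.5733, -0.0457,  0.14  ]))
(array([42.8,  2.7, 87. ]), array([-0.002, -0.007,  0.004]), array([ 0.5292, -0.0372,  0.14  ]))
[ 0.11590343  0.5254728  -0.18895963  2.0101003   0.16173815  0.62682415
  1.2044492 ] 0.042918133430425526
```

>>> {"fn": "play_rows", "kwargs": {"deltas": [{"hand": 0,"dp": [-2,2,30],"rotation": [0,-0.007,0.004]},{"hand": 0,"dp": [-2,2.5,60],"rotation": [0,-0.007,0.004]},{"hand": 0,"dp": [-2,2.5,80],"rotation": [0,-0.007,0.004]},{"hand": 0,"dp": [-2,2.5,87],"rotation": [0,-0.007,0.004]},{"hand": 0,"dp": [-2,2.5,87],"rotation": [0,-0.007,0.004]}]}}

```text
time_s: 6.8
eef_pos: [0.5728, -0.0457, 0.1394]
eef_rot: [-0.307, -3.126, 0.005]
wrist_force: [-0.1, 0.0, 0.2]
gripper_width: 0.0428
gripper_force: 0.0
```

```bash
python3 - <<'E'
from rig import arm
from h import *
r=fence(arm,"f3");o=np.zeros((520,740,3),np.uint8)
print(arm.observe()["wrist_force"],arm.observe()["eef_pos"])
E
```

```text
[-0.39399454  0.10647198 -0.15170208] [ 0.5736517  -0.0459801   0.14120791]
```

View pics/f3_scene.png

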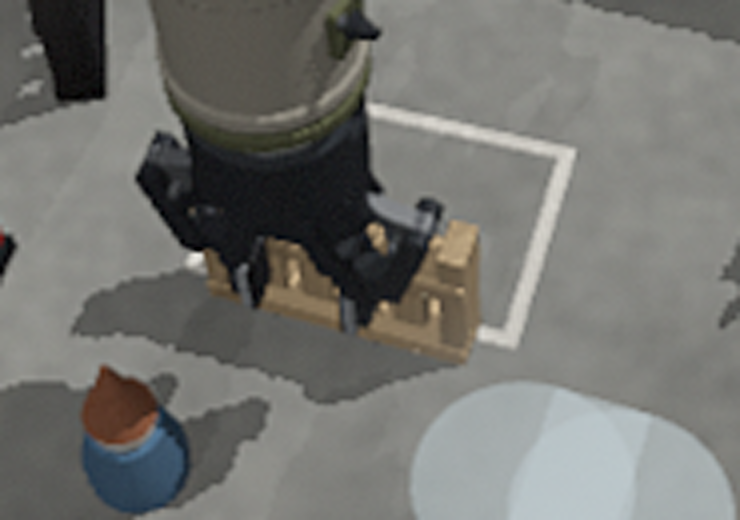

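The open fingers (tips at about (250,300) and (350,325)) stand just outside the fence's rail on the pond side, clear of the gnome. Now I push it over.

>>> {"fn": "play_rows", "kwargs": {"deltas": [{"hand": 0,"dp": [8,0,0],"rotation": [0,0,0]},{"hand": 0,"dp": [14,0,0],"rotation": [0,0,0]},{"hand": 0,"dp": [18,0,0],"rotation": [0,0,0]},{"hand": 0,"dp": [22,0,0],"rotation": [0,0,0]},{"hand": 0,"dp": [26,0,0],"rotation": [0,0,0]},{"hand": 0,"dp": [30,0,0],"rotation": [0,0,0]},{"hand": 0,"dp": [34,0,0],"rotation": [0,0,0]},{"hand": 0,"dp": [38,0,0],"rotation": [0,0,0]},{"hand": 0,"dp": [42,0,0],"rotation": [0,0,0]},{"hand": 0,"dp": [45,0,0],"rotation": [0,0,0]},{"hand": 0,"dp": [48,0,0],"rotation": [0,0,0]},{"hand": 0,"dp": [50,0,0],"rotation": [0,0,0]}]}}

```text
time_s: 8.1
eef_pos: [0.5241, -0.0366, 0.1408]
eef_rot: [0.308, 3.124, -0.005]
wrist_force: [0.2, 0.7, 0.3]
gripper_width: 0.0423
gripper_force: 0.0
```

```bash
python3 - <<'E'
from rig import arm
from h import *
r=fence(arm,"f4")
for n in r:print(n,r[n][1])
print(arm.observe()["wrist_force"],arm.observe()["eef_pos"])
E
```

```text
scene [[333, 227], [320, 267], [258, 250], [257, 242], [262, 232], [275, 227], [330, 225]]
top [[326, 243], [337, 245], [347, 250], [351, 261], [351, 286], [342, 288], [318, 283]]
[-0.40296585 -0.34518436 -0.64906692] [ 0.52406726 -0.0365878   0.14079725]
```

>>> {"fn": "play_rows", "kwargs": {"deltas": [{"hand": 0,"dp": [-5,0,-30],"rotation": [0,0,0]},{"hand": 0,"dp": [-10,0,-75],"rotation": [0,0,0]},{"hand": 0,"dp": [-10,45,-110],"rotation": [0,0,0]},{"hand": 0,"dp": [-10,95,-130],"rotation": [0,0,0]},{"hand": 0,"dp": [-10,145,-150],"rotation": [0,0,0]},{"hand": 0,"dp": [-10,195,-150],"rotation": [0,0,0]},{"hand": 0,"dp": [-10,240,-150],"rotation": [0,0,0]},{"hand": 0,"dp": [-10,270,-150],"rotation": [0,0,0]},{"hand": 0,"dp": [-10,270,-150],"rotation": [0,0,0]}]}}

```text
time_s: 9.1
eef_pos: [0.5864, 0.2337, 0.2901]
eef_rot: [0.296, 3.125, 0.001]
wrist_force: [0.7, -0.4, -0.4]
gripper_width: 0.0426
gripper_force: 0.0
```

```bash
python3 - <<'E'
from rig import arm
from h import *
r=fence(arm,"f5")
for n in r:print(n,r[n][1])
ex=np.array([.985,-.170]);ey=np.array([.170,.985]);o=np.array([.4693,-.02545])
for n in r:
  for z in(0,.028):print(n,z,[((ray(r[n][0],p,z)[:2]-o)@ex*1e3).round().tolist().__str__()+","+str(((ray(r[n][0],p,z)[:2]-o)@ey*1e3).round()) for p in r[n][1]])
c=arm.camera("scene");cv2.imwrite("pics/end.png",c["pixels"][130:370,130:510,::-1].repeat(2,0).repeat(2,1))
print(arm.observe()["wrist_force"],arm.observe()["eef_pos"])
E
```

```text
scene [[273, 211], [333, 227], [320, 267], [258, 250], [257, 243]]
top [[326, 243], [385, 255], [378, 294], [375, 295], [318, 283]]
scene 0 ['-65.0,-73.0', '-58.0,68.0', '47.0,67.0', '41.0,-71.0', '25.0,-79.0']
scene 0.028 ['-46.0,-64.0', '-39.0,72.0', '62.0,71.0', '57.0,-62.0', '41.0,-70.0']
top 0 ['51.0,70.0', '45.0,-72.0', '-48.0,-69.0', '-51.0,-62.0', '-45.0,73.0']
top 0.028 ['48.0,69.0', '42.0,-69.0', '-49.0,-67.0', '-52.0,-60.0', '-46.0,73.0']
[-0.25612038 -0.65295419 -1.30442212] [0.58645694 0.22597189 0.28965944]
```

View pics/end.png

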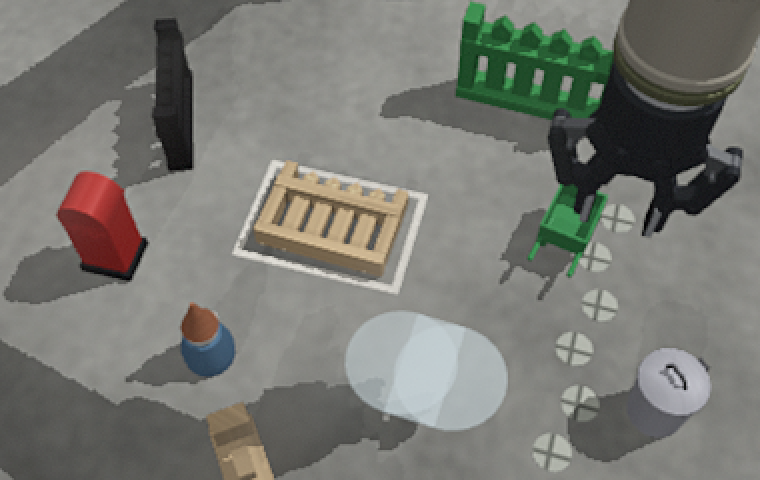

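The fence lies flat at (330,220) with tape visible all round it. The letterbox, gnome, barrow and bin are undisturbed, and the hand is clear.

```bash
python3 -c "
from rig import arm
print(arm.job_done())"
```

```text
the job is handed in; nothing more can be done
None
```

The fence was slid upright to the middle of the rectangle and toppled; it lies flat inside the tape, the bystanders were not disturbed, and I handed the job in after about 9 s of the 42 s allowed.

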